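# Fit a splined valve lever and shut the valve

### The job

The three-valve vacuum manifold has lost the lever of its middle valve, and that valve has been left part open. Fit the loose lever onto the bare splined stem: feel for the angle at which it slides on, without forcing it (well under 40 N), and push it fully home. Then turn it clockwise until the valve is shut, the lever lying along the bar like its two neighbours, and let go; leave the other things on the worktop alone.

Things in the scene. Friction and masses are not known exactly. Their poses are not given: they have to be found in the camera images.
- manifold: Fixed steel vacuum manifold: bar 370 mm long (y), 50 wide (x), top at z = 58, three upright valves at y = -140, 0, +140, a hose barb before each (-x, out to 61 mm, z = 40). Origin on the worktop under the middle valve; z up, x away from the robot at yaw 0. The outer valves have levers like the loose one, shut: arms along +y, ends 90 mm from their valve's axis.
- seat (a point): Fixed point on the middle (bare) valve's axis, 76 mm above the worktop, on the 34 mm wide round shoulder where the hub's underside must come to rest; axes as the manifold's. The valve shuts clockwise seen from above, to a stop: then the lever arm points along +y; opening swings it toward -x. The stem turns stiffly (0.15 N m).
- stem_top (a point): Fixed point at the top of the bare stem, 24.5 mm above the seat. Stem: round core 20 mm across; splines 5 mm wide, 30 mm across, ends chamfered, from the seat up 16 mm (above: plain pilot). Five splines 60 degrees apart; the arm belongs over the gap of the missing sixth. The gap is found 16 to 80 degrees open from +y, toward -x (unmeasured; axes as the manifold's).
- valve_lever: Loose lever, 0.13 to 0.21 kg: steel hexagonal hub, 42 mm across flats, 26 mm high; black arm 18 mm wide, 12 mm high, level with the hub's underside, reaching 90 mm from the hub's axis. Origin: centre of the hub's underside; x along the arm, z up along the bore; two flats face +y and -y.
- lever_bore (a point): Mouth of the bore at the hub's underside (the lever's origin). Through bore, 21.8 mm across its lands, with five spline grooves 60 degrees apart and none on the arm's side: it goes on one way only, with about 4 degrees of play. Wrongly indexed, it rests on the spline tops, this point 16 mm above the seat.
- lever_end (a point): Point in the arm's round end, 80 mm from the hub's axis along the lever's x, 6 mm above its underside.
- label_tape: Roll of white label tape lying flat, 60 mm across, 19 mm high; leave alone. Origin: centre of its underside.
- marker_pen: Black-capped white marker pen lying flat, 118 mm long along its y, 16 mm high; leave alone. Origin: under its middle.
- bottle_amber: Small amber bottle with black cap, 30 mm across, 66 mm high; leave alone. Origin: centre of its underside.

How it is judged:
On the way, in this order (a step that is already met when the one before it is completed fails the run):
1. the lever is fully home on the stem, its hub down on the shoulder (horizontal distance between valve_lever and seat below 0.003 m and z of valve_lever in the frame of seat below 0.002 m and angle between valve_lever's own z axis and vertical below 0.06 rad), for 0.2 s.
2. the valve is shut, the lever lies along the bar (x of lever_end in the frame of seat between -0.008 and 0.008 m and y of lever_end in the frame of seat above 0.07 m), for 0.2 s.
At the end, for the whole second after the job is handed in: The lever is fully home on the middle stem (hub underside within 2 mm of the shoulder, centred within 3 mm, upright within 3.5 degrees), shut: its arm lies along the bar toward the manifold's +y, its end (80 mm out) within 8 mm of the middle line; it is at rest (all of step 1 and all of step 2 and linear speed of valve_lever below 0.01 m/s); the robot touches nothing.
It fails at once if the lever is pressed or wrenched against the valve with more than 40 N (contact force between valve_lever and manifold above 40 N).
It fails at once if the roll of tape, the pen or the amber bottle is moved more than 30 mm (distance of any of label_tape, marker_pen, bottle_amber from where it was at the start of the episode above 0.03 m).
It also fails if it takes over 72 s, if anything falls off the work surface, if the arm or the gripper's body presses on something with over 40 N, if the wrist force passes 120 N, or if a joint passes its speed limit or range.

### The arm

A 7-joint arm with a two-finger parallel gripper is mounted at the origin on a cart in front of the work surface, level with it; the furniture and walls round the work are solid. World frame = base frame: x ahead of the robot, y to its left, z up, the work surface at z = 0. Lengths are in m, angles in rad, forces in N, time in s.
With the tool pointing down it reaches from about 0.4 to 0.9 m from the base axis. Payload 5.5 kg.
Tool frame: the origin (TCP) lies midway between the tips of the shut fingers; the grasp point (between the pads) lies 19 mm behind it (manip.grip_depth is the distance from the TCP to the grasp point, in m); z points along the fingers, x is the direction in which the jaws open and shut, and the axes are right-handed (so a half turn about z gives the same grasp; the last joint's range is limited). The gripper opens to 92 mm and grips with 3 to 60 N. Pads are 19 mm wide; open, the fingers measure 130 mm over their backs; the gripper's body (75 mm by 190 mm) begins 47 mm behind the grasp point.
Start: joints at [1.521, 0.501, -0.427, 1.55, 0.221, 1.138, -0.21], TCP at [0.2, -0.618, 0.227] pointing down, gripper open.
Joint ranges: [-2.88, 2.88], [-0.31, 2.03], [-1.54, 1.56], [0.2, 2.42], [-1.41, 4.55], [0.19, 2.02], [-2.57, 2.57]. Speed limits (rad/s): [2.57, 2.57, 3.14, 3.14, 3.14, 3.14, 3.14].

### API

Orientations are given as a unit quaternion [x, y, z, w].
In Python, from bench import manip, effector, viewer gives the robot as it stands. Calls block until the motion is done:
- manip.move_pose(position, orientation): joint-space move of the TCP to a pose.
- manip.servo_line(position, ori=None, vel=0.15): straight line of the TCP; ori=None keeps the orientation; vel is the mean speed in m/s.
- manip.movej(angles): joint-space move.
- effector.open_jaws() and effector.close(f_grip=None): open the fingers fully, or close them until they stop; f_grip is the grip in N (None keeps the last).
- manip.sleep(seconds).
- manip.solve_ik(position, orientation): joint angles nearest the present ones, or None.
- viewer.get_image(name): name is "scene" or "top"; returns the picture (420x560x3 uint8, red, green, blue); there is no depth.
- viewer.get_calibration(name): a dict with "vfov" (degrees; the focal length in pixels is half the picture's height over the tangent of half this angle, whatever the lens; pixels are square), "cx", "cy" (the principal point, pixels), "dist_coeffs" ([k1, k2, p1, p2, k3] as OpenCV has them; the pictures are not rectified), "eye" and "attitude" of the camera in the world. Camera axes: x right, y down, z forward; pixel columns grow to the right and rows downward; lengths in m; the calibration is good to about 2 mm. A picture is of the moment at which its call begins. get_calibration takes no time and is no camera call.
A pose or a line that the arm cannot do raises manip.PlanningError and nothing moves.
- manip.hand_in(): hands the job in, once; it reports no verdict.
Readings, each from a call of its own:
- manip.current_clock(): time.
- manip.current_q(): joint angles.
- manip.current_joint_velocities(): joint speeds.
- manip.current_tau(): joint torques, N m.
- manip.current_tool_pos(): TCP position.
- manip.current_tcp_rot(): TCP orientation.
- manip.current_force(): force on the tool from outside, world axes, zero at the start.
- manip.current_wrist_torque(): the same for the moment, N m.
- manip.current_finger_gap(): finger opening in m.
Only numpy, scipy, OpenCV 4.12 (cv2) and the standard library are available. Lean on these libraries where they do the work, as an engineer would, in place of code of your own. Each camera call takes 0.05 s, during which the arm holds its last target.

## Working session

There is one attempt and no reset: what is moved stays moved. The work goes in short steps, each a Python script; the robot and the scene stay as the last script left them, time stands still between calls to the robot, and variables do not carry over. Pictures are saved under pics/ and viewed, and the job is handed in when it is done.

```bash
ls -la; mkdir -p pics
python3 - <<'E'
from bench import manip, effector, viewer
import cv2
for n in ("scene","top"):
    im=viewer.get_image(n); cv2.imwrite(f"pics/{n}0.png",im[:,:,::-1])
    print(n,viewer.get_calibration(n))
print(manip.current_clock(),manip.current_tool_pos(),manip.current_tcp_rot(),manip.current_finger_gap(),manip.grip_depth)
E
```

```text
total 12
drwxr-xr-x  3 agent agent 4096 Dec  7 16:42 .
drwxr-xr-x 23 root  root  4096 Dec  7 16:42 ..
drwxr-xr-x  2 agent agent 4096 Dec  7 16:42 pics
scene {'vfov': 42.07247126954627, 'cx': 283.2858474400332, 'cy': 209.86938128340265, 'dist_coeffs': array([0.03547023, 0.        , 0.        , 0.        , 0.        ]), 'eye': array([-0.48498435,  0.61692279,  0.78573541]), 'attitude': array([-0.40194776,  0.76543929, -0.44434151,  0.2347367 ])}
top {'vfov': 56.63580531486053, 'cx': 282.48716250049625, 'cy': 207.10991992549145, 'dist_coeffs': array([0.0134689, 0.       , 0.       , 0.       , 0.       ]), 'eye': array([ 0.4005917 , -0.04887048,  1.00601788]), 'attitude': array([-0.70402581,  0.70776751, -0.03722749,  0.04502149])}
0.1 [ 0.19979767 -0.61786782  0.2257734 ] [ 8.08644587e-01 -5.88296830e-01 -6.85891444e-04 -5.49008474e-04] 0.09155193843127228 0.0188
```

View pics/scene0.png

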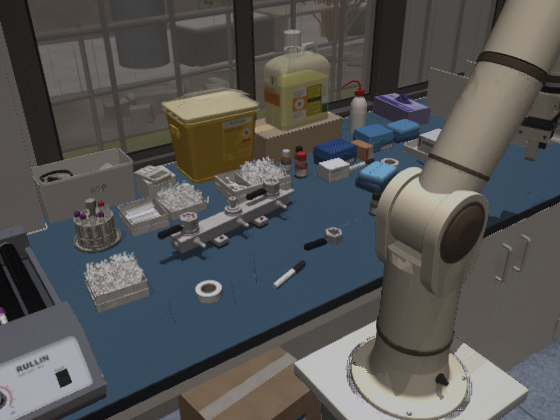

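View pics/top0.png

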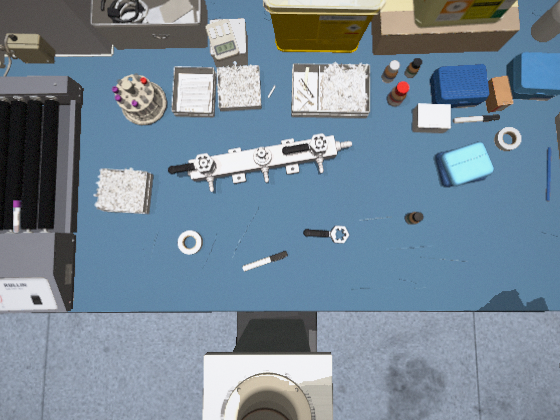

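The scene shows the manifold near (235,215) with a bare middle stem. In the top view, the bare stem is at about (262,156), the loose lever hub at (340,235) with its arm end at (306,233), the tape at (189,242), the pen at (265,261) and the amber bottle at (415,217). I'll enlarge the top view.

```bash
cat > h.py <<'E'
import numpy as np, cv2
from scipy.spatial.transform import Rotation as R
from bench import manip, effector, viewer
def KD(n):
    c=viewer.get_calibration(n); f=210/np.tan(np.radians(c['vfov']/2))
    K=np.array([[f,0,c['cx']],[0,f,c['cy']],[0,0,1.]]); return K,np.array(c['dist_coeffs']),np.array(c['eye']),R.from_quat(c['attitude']).as_matrix()
def pix2w(n,uv,z):
    K,D,e,A=KD(n); p=cv2.undistortPoints(np.array(uv,float).reshape(-1,1,2),K,D)[:,0]
    d=np.c_[p,np.ones(len(p))]@A.T; return e+d*((z-e[2])/d[:,2])[:,None]
def w2pix(n,P):
    K,D,e,A=KD(n); return cv2.projectPoints(((np.array(P,float).reshape(-1,3)-e)@A),np.zeros(3),np.zeros(3),K,D)[0][:,0]
def crop(im,x0,y0,x1,y1,s,fn):
    cv2.imwrite(fn,cv2.resize(im[y0:y1,x0:x1,::-1],None,fx=s,fy=s,interpolation=cv2.INTER_CUBIC))
E
python3 - <<'E'
from h import *
im=cv2.imread("pics/top0.png")[:,:,::-1]
crop(im,295,215,355,255,13,"pics/lev.png")
crop(im,165,125,355,195,4.2,"pics/man.png")
crop(im,242,136,282,176,15,"pics/stem.png")
im=cv2.imread("pics/scene0.png")[:,:,::-1]
crop(im,150,170,350,260,4,"pics/sman.png")
E
```

```text
(no output)
```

View pics/lev.png

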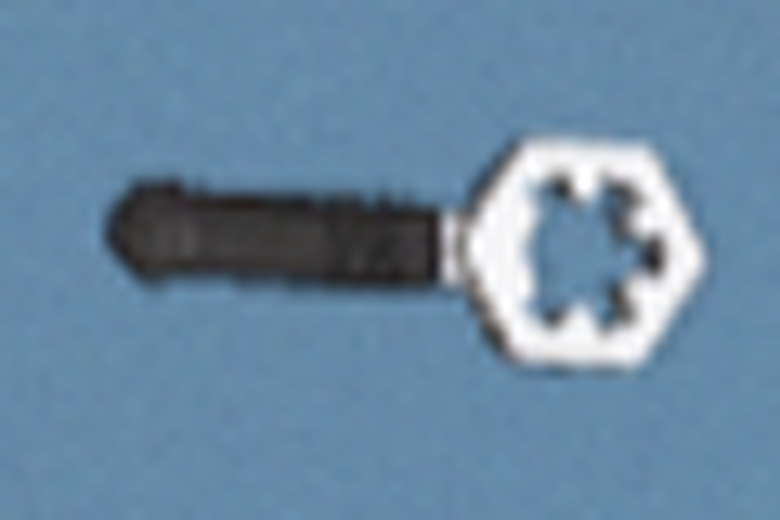

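View pics/man.png

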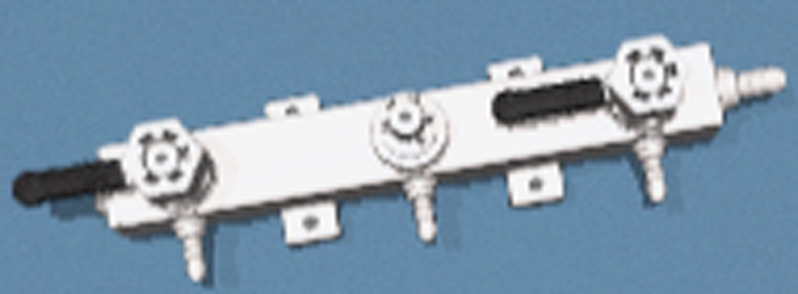

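View pics/stem.png

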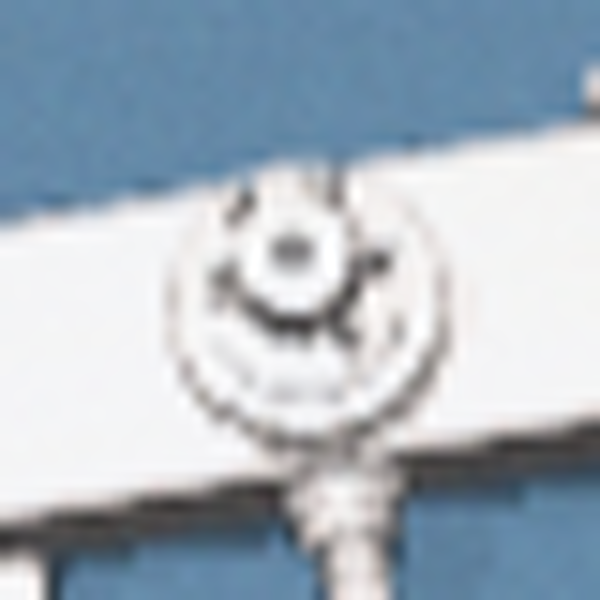

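View pics/sman.png

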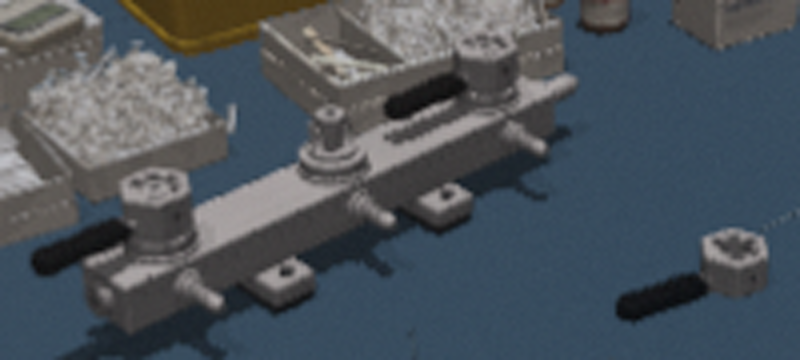

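The loose hub shows clearly: its top face is centred at about (339.8,233.9), with the arm end at about (303,232). The bare stem top is at about (261.4,152.6), and the outer hub tops are at about (202.7,162.3) and (319.4,142.6). Next I'll convert these to positions and check them against the given sizes.

Run:
```python
from h import *
np.set_printoptions(precision=4,suppress=True)
a,b=pix2w("top",[(202.7,162.3),(319.4,142.6)],0.102)
s=pix2w("top",[(261.4,152.6)],0.1005)[0]
m=(a+b)/2; d=a-b
print("hubs",a,b,np.linalg.norm(d),"mid",m,"stem",s,"yaw",np.degrees(np.arctan2(-d[0],d[1])))
l=pix2w("top",[(339.8,233.9)],0.026)[0]; e=pix2w("top",[(303.1,231.9)],0.008)[0]
print("lever",l,e,np.linalg.norm((l-e)[:2]),np.degrees(np.arctan2(*(e-l)[1::-1])))
print("scene proj stem,hubs,lever",w2pix("scene",[[*s[:2],.1005],a,b,l,e]))
for n,uv in (("tape",(189,242)),("pen",(265,261)),("bottle",(415,217))): print(n,pix2w("top",[uv],0.01))
```

```text
hubs [0.6144 0.1496 0.102 ] [ 0.6602 -0.1276  0.102 ] 0.2809616808787082 mid [0.6373 0.011  0.102 ] stem [0.6374 0.0104 0.1005] yaw 9.383854340711224
lever [ 0.4467 -0.1817  0.026 ] [ 0.4532 -0.0905  0.008 ] 0.09135336044317072 85.96787931646888
scene proj stem,hubs,lever [[232.1955 197.7118]
 [187.9557 215.987 ]
 [271.1011 180.638 ]
 [333.3578 231.1702]
 [303.8768 246.6961]]
tape [[0.4289 0.2008 0.01  ]]
pen [[0.3799 0.0068 0.01  ]]
bottle [[ 0.4896 -0.3762  0.01  ]]
```

Everything agrees: the hubs are 281 mm apart (280 expected), the lever is 91 mm (90 expected), and the scene camera reprojection is within 1 px. Now I'll estimate the spline angle from the picture by rendering hypotheses over it.

Run:
```python
from h import *
im=cv2.imread("pics/top0.png"); s=12
yaw=np.radians(9.4); c=np.array([0.6373,0.0107])
def tile(phi,n="top",x0=246,y0=138,w=30):
    I=cv2.imread(f"pics/{n}0.png")
    t=cv2.resize(I[y0:y0+w,x0:x0+w],None,fx=s,fy=s,interpolation=cv2.INTER_CUBIC)
    if phi is None: return t
    g=yaw+np.pi/2+np.radians(phi)   # gap direction
    for k in range(1,6):
        a=g+k*np.pi/3; u=np.array([np.cos(a),np.sin(a)]); v=np.array([-u[1],u[0]])
        P=[np.r_[c+u*r+v*q,0.092] for r,q in((.0095,-.0025),(.015,-.0025),(.015,.0025),(.0095,.0025))]
        p=((w2pix(n,P)-[x0,y0]+.5)*s-.5).astype(int); cv2.polylines(t,[p],True,(0,0,255),1)
    for r,z in((.010,.1005),(.017,.076)):
        P=[np.r_[c+r*np.array([np.cos(a),np.sin(a)]),z] for a in np.linspace(0,6.3,40)]
        p=((w2pix(n,P)-[x0,y0]+.5)*s-.5).astype(int); cv2.polylines(t,[p],True,(0,160,0),1)
    cv2.putText(t,str(phi),(5,20),0,.6,(255,0,0),2); return t
for n,x0,y0 in(("top",246,138),("scene",217,188)):
    T=[tile(p,n,x0,y0) for p in(None,20,35,50,65,80)]
    g=np.vstack([np.hstack(T[:3]),np.hstack(T[3:])]); cv2.imwrite(f"pics/hyp_{n}.png",cv2.resize(g,(798,532),interpolation=cv2.INTER_AREA))
```

```text
(no output)
```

View pics/hyp_top.png

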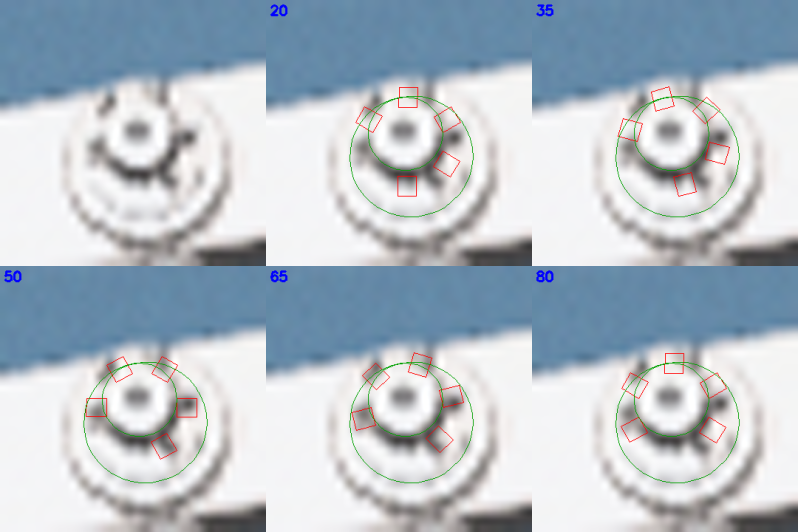

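View pics/hyp_scene.png

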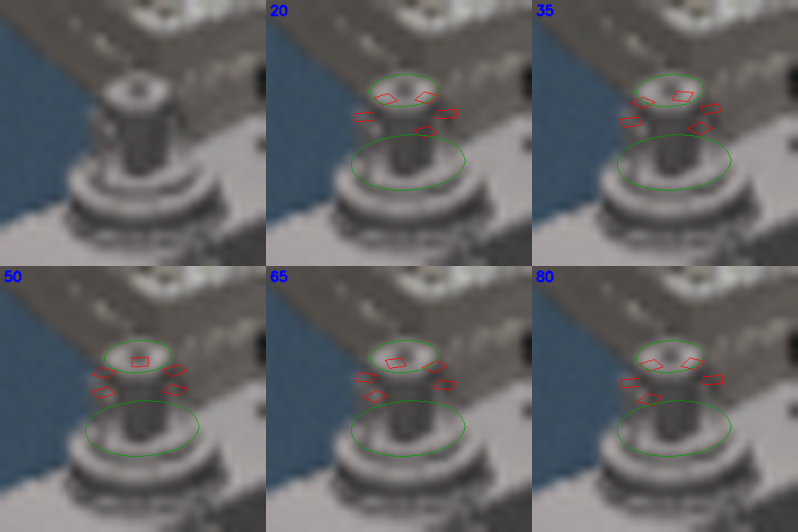

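The picture suggests the gap is about 50–60° open: the dark core faces the scene camera, and the spline marks in the top view match between the 50 and 65 overlays. Next I'll check IK for the grasp and the whole search and turn range.

```bash
cat >> h.py <<'E'
L=np.array([0.4467,-0.1817]); LA=86.0; C=np.array([0.6373,0.0107]); YAW=9.4
def Q(arm,off=-90): return (R.from_euler('z',arm+off,degrees=True)*R.from_euler('x',180,degrees=True)).as_quat()
def st():
    print("t%.2f"%manip.current_clock(),"p",np.round(manip.current_tool_pos(),4),"F",np.round(manip.current_force(),1),"M",np.round(manip.current_wrist_torque(),2),"gap %.4f"%manip.current_finger_gap(),flush=True)
E
python3 - <<'E'
from h import *
np.set_printoptions(precision=2,suppress=True)
for off in(-90,90):
    print(off,"grasp",manip.solve_ik([*L,0.004],Q(LA,off)),manip.solve_ik([*L,0.12],Q(LA,off)))
    for phi in(85,55,30,10,0,-4): print(phi,manip.solve_ik([*C,0.1],Q(90+YAW+phi,off)))
E
```

```text
-90 grasp [ 0.91  0.65 -0.71  2.09  0.71  0.65 -0.36] [ 1.05  0.46 -0.87  2.04  0.47  0.84 -0.16]
85 [ 0.63  0.86 -1.05  1.67  0.82  1.12  0.99]
55 [ 0.65  0.88 -1.09  1.67  0.85  1.14  0.45]
30 [ 0.63  0.85 -1.04  1.67  0.81  1.11  0.04]
10 [ 0.61  0.83 -1.    1.67  0.77  1.09 -0.29]
0 [ 0.59  0.8  -0.96  1.67  0.74  1.07 -0.44]
-4 [ 0.58  0.8  -0.94  1.67  0.72  1.06 -0.5 ]
90 grasp [ 0.03  0.56  0.37  2.12 -0.4   0.52 -2.52] [-0.55  0.58  1.14  2.09 -0.69  0.91 -2.23]
85 [ 0.44  0.7  -0.71  1.67  0.53  0.97 -1.96]
55 [ 0.38  0.67 -0.61  1.68  0.45  0.94 -2.42]
30 [ 0.01  0.59 -0.1   1.69  0.07  0.87 -2.57]
10 [-0.67  0.78  0.9   1.72 -0.71  1.01 -2.31]
0 [-0.61  0.73  0.8   1.71 -0.62  0.97 -2.55]
-4 [-0.68  0.79  0.92  1.72 -0.72  1.02 -2.54]
```

Offset -90 works across the whole range. Now the grasp.

Run:
```python
from h import *
manip.move_pose([*L,0.12],Q(LA)); st()
im=viewer.get_image("scene"); cv2.imwrite("pics/pre.png",im[:,:,::-1])
manip.servo_line([*L,0.005],vel=0.12); st()
effector.close(f_grip=35); st()
manip.servo_line([*L,0.10],vel=0.15); st()
im=viewer.get_image("scene"); cv2.imwrite("pics/lift.png",im[:,:,::-1]); crop(im,270,150,400,250,6,"pics/liftc.png")
im=viewer.get_image("top"); crop(im,280,190,400,280,6,"pics/liftt.png")
```

```text
t1.96 p [ 0.4467 -0.1835  0.1201] F [-0.1  0.3 -1.2] M [-0.05 -0.11 -0.01] gap 0.0921
t3.12 p [ 0.4473 -0.1818  0.0055] F [-0.8 -0.5 -0.2] M [-0.02 -0.09  0.  ] gap 0.0913
t3.95 p [ 0.4467 -0.1817  0.005 ] F [-0.5 -0.3  0. ] M [ 0.03 -0.07  0.04] gap 0.0418
t4.73 p [ 0.4459 -0.1818  0.0994] F [-0.6 -0.1 -2.4] M [-0.06 -0.09 -0.01] gap 0.0422
```

View pics/liftc.png

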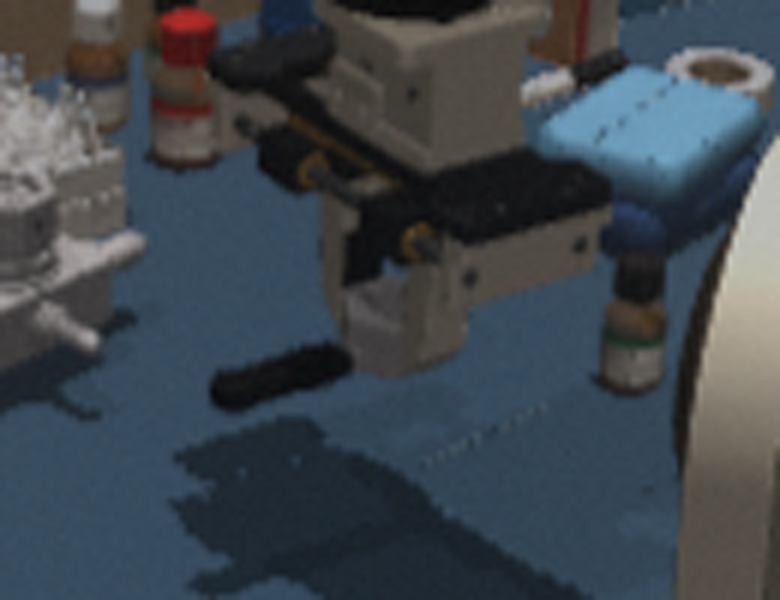

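View pics/liftt.png

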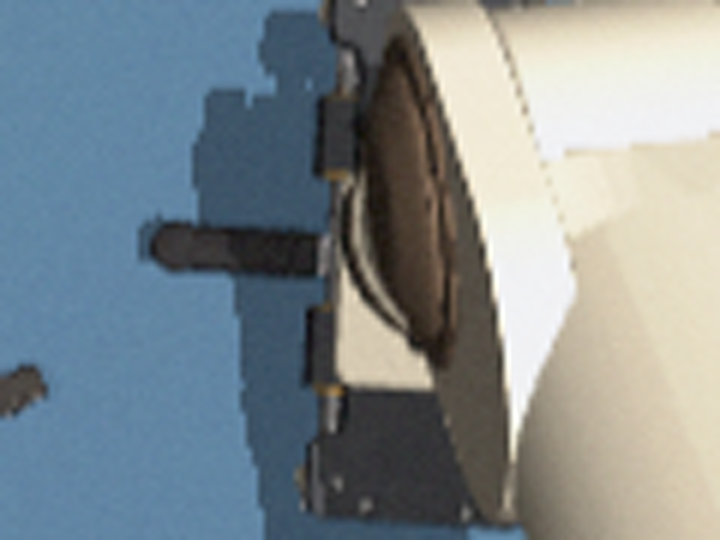

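The lever is held level between the jaws (gap 42 mm), with the arm out to the left. The arm tip is at about (304.6,230.5) in the top view. I'll check its offset along the arm and then move above the stem.

Run:
```python
from h import *
t=pix2w("top",[(304.5,230.4)],0.1)[0]; p=manip.current_tool_pos(); u=np.array([np.cos(np.radians(LA)),np.sin(np.radians(LA))])
print("tip along arm from TCP",(t-p)[:2]@u,"lateral",(t-p)[:2]@[-u[1],u[0]])
manip.move_pose([*C,0.150],Q(90+YAW+55)); st()
manip.servo_line([*C,0.118],vel=0.1); manip.sleep(0.3); st()
im=viewer.get_image("scene"); crop(im,180,140,300,230,6,"pics/hov.png")
im=viewer.get_image("top"); crop(im,200,110,320,200,6,"pics/hovt.png")
```

```text
tip along arm from TCP 0.09163537329242083 lateral 0.00032987357843896866
t5.90 p [0.6364 0.0091 0.1488] F [-0.8 -0.4 -1.2] M [-0.03 -0.15  0.03] gap 0.0418
t6.67 p [0.6376 0.0109 0.1185] F [-0.5  0.4 -2.8] M [ 0.05 -0.13 -0.01] gap 0.0418
```

View pics/hov.png

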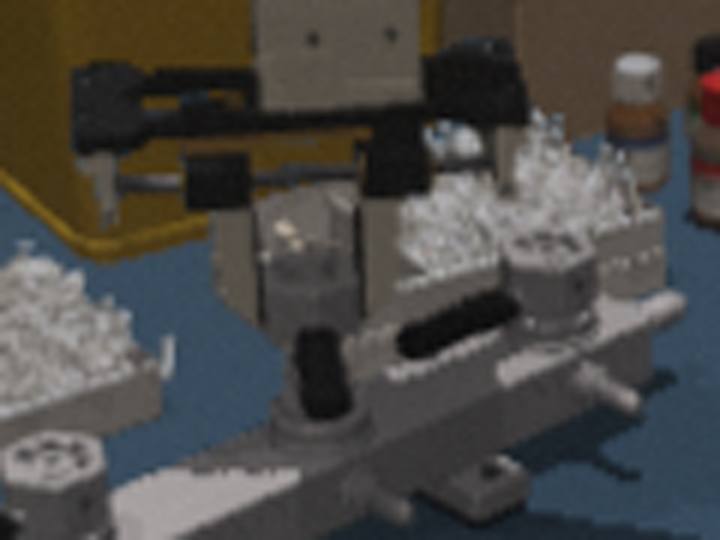

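View pics/hovt.png

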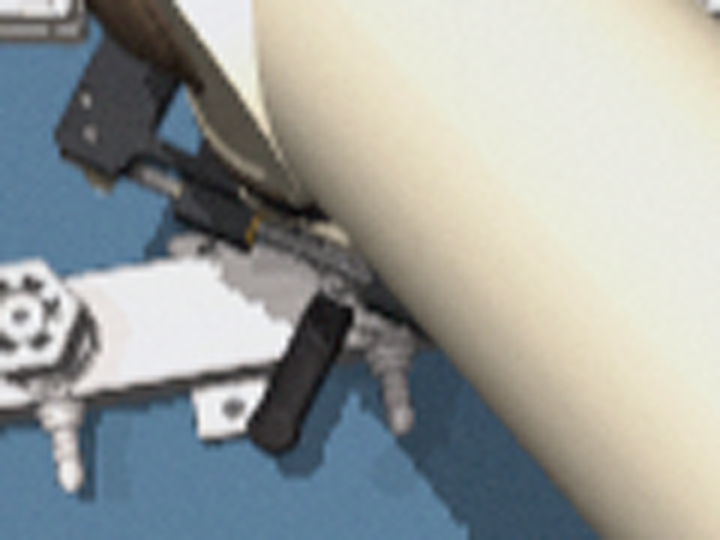

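The lever is poised over the stem at phi≈55, with the arm swung toward -x. Now I'll descend in small force-watched steps. Contact on the stem top would be at TCP z≈0.1055, on the spline tops at 0.097, and home is 0.081.

```bash
cat >> h.py <<'E'
def fz(n=4):
    f=[]
    for _ in range(n): f.append(manip.current_force()); manip.sleep(0.02)
    return np.mean(f,0)
def down(z,xy,phi,base,step=0.0015,lim=10,vel=0.03):
    """step down to z until press > lim; returns (z cmd, press)"""
    zc=manip.current_tool_pos()[2]
    while zc>z+1e-6:
        zc=max(zc-step,z); manip.servo_line([*xy,zc],ori=Q(90+YAW+phi),vel=vel)
        f=fz(2)-base; p=manip.current_tool_pos()
        print("cmd %.4f"%zc,"p",np.round(p,4),"dF",np.round(f,1),flush=True)
        if f[2]>lim: break
    return zc,f
E
python3 - <<'E'
from h import *
base=fz(6); print("base",base); np.save("base.npy",base)
down(0.0955,C,55,base); st()
E
```

```text
base [-0.27040938  0.20092216 -1.90473628]
cmd 0.1167 p [0.6372 0.0107 0.1166] dF [-0.2 -0.2 -0. ]
cmd 0.1152 p [0.6372 0.0107 0.1151] dF [ 0.  -0.6 -0.1]
cmd 0.1137 p [0.6373 0.0107 0.1136] dF [-0.  -0.7 -0.1]
cmd 0.1122 p [0.6372 0.0107 0.1121] dF [ 0.8 -0.4  0.7]
cmd 0.1107 p [0.6372 0.0107 0.1106] dF [-0.1  0.2  0.3]
cmd 0.1092 p [0.6373 0.0106 0.1091] dF [0.3 0.1 0.5]
cmd 0.1077 p [0.6372 0.0107 0.1076] dF [ 0.4  0.4 -0.1]
cmd 0.1062 p [0.6372 0.0107 0.1061] dF [ 0.4 -0.7  0.2]
cmd 0.1047 p [0.6372 0.0107 0.1046] dF [0.7 0.  0.1]
cmd 0.1032 p [0.6372 0.0107 0.1031] dF [-0.  -0.1  0. ]
cmd 0.1017 p [0.6372 0.0107 0.1016] dF [ 1.  -0.8  0.4]
cmd 0.1002 p [0.6373 0.0107 0.1001] dF [-0.1 -0.2 -0.5]
cmd 0.0987 p [0.6372 0.0107 0.0986] dF [-0.  -0.1  0.3]
cmd 0.0972 p [0.6372 0.0107 0.0971] dF [-0.  -0.7  0.3]
cmd 0.0957 p [0.6375 0.0106 0.0957] dF [ 1.1 -1.7 -0.2]
cmd 0.0955 p [0.6374 0.0107 0.0956] dF [ 1.3 -0.6  0.8]
t11.40 p [0.6374 0.0107 0.0956] F [ 0.9 -0.4 -0.5] M [ 0.02 -0.35  0.03] gap 0.0417
```

It slid over the pilot freely and may already be entering the splines, so I'll continue gently.

Run:
```python
from h import *
base=np.load("base.npy")
down(0.0805,C,55,base,step=0.001,lim=8); st()
```

```text
cmd 0.0946 p [0.6375 0.0105 0.0946] dF [ 1.7 -1.3  0.3]
cmd 0.0936 p [0.6375 0.0104 0.0936] dF [ 2.5 -1.7  0.3]
cmd 0.0926 p [0.6375 0.0104 0.0926] dF [ 2.5 -0.9  0.5]
cmd 0.0916 p [0.6375 0.0104 0.0916] dF [ 2.7 -2.4  0.8]
cmd 0.0906 p [0.6376 0.0105 0.0907] dF [ 3.5 -2.9  1.9]
cmd 0.0896 p [0.6375 0.0105 0.0896] dF [ 4.4 -3.3  1.6]
cmd 0.0886 p [0.6376 0.0105 0.0886] dF [ 4.2 -3.6  2.3]
cmd 0.0876 p [0.6376 0.0104 0.0876] dF [ 4.2 -3.9  2.6]
cmd 0.0866 p [0.6376 0.0105 0.0866] dF [ 4.  -3.7  2.7]
cmd 0.0856 p [0.6376 0.0105 0.0856] dF [ 4.  -3.8  3.5]
cmd 0.0846 p [0.6376 0.0104 0.0847] dF [ 4.2 -4.1  3.9]
cmd 0.0836 p [0.6376 0.0104 0.0837] dF [ 4.2 -4.2  3.6]
cmd 0.0826 p [0.6376 0.0103 0.0827] dF [ 4.4 -3.3  3.2]
cmd 0.0816 p [0.6376 0.0104 0.0817] dF [ 3.9 -3.7  3.5]
cmd 0.0806 p [0.6377 0.0103 0.0811] dF [ 3.2 -4.4  5.7]
cmd 0.0805 p [0.6377 0.0103 0.0811] dF [ 3.2 -4.4  6.1]
t15.93 p [0.6377 0.0103 0.0811] F [ 3.1 -4.   3.9] M [-0.94 -0.71  0.11] gap 0.0417
```

The angle fitted at the first try and the lever is down to z≈0.0761. I'll relieve the side load, seat it firmly but gently (~12 N) and look.

Run:
```python
from h import *
base=np.load("base.npy")
C2=C+[0.0006,-0.0008]
manip.servo_line([*C2,0.0805],vel=0.02); print(fz()-base)
zc,f=down(0.0788,C2,55,base,step=0.0004,lim=11); st()
manip.sleep(0.3)
im=viewer.get_image("scene"); crop(im,180,140,300,230,6,"pics/home.png")
```

```text
[ 1.36369845 -3.7304724   7.64446624]
cmd 0.0806 p [0.6377 0.0103 0.081 ] dF [ 1.4 -3.6  7.3]
cmd 0.0802 p [0.6377 0.0103 0.081 ] dF [ 0.5 -3.5 10.3]
cmd 0.0798 p [0.6377 0.0103 0.081 ] dF [-0.6 -3.8 12.6]
t17.10 p [0.6377 0.0103 0.081 ] F [-1.1 -3.3 11.4] M [-0.8   0.11  0.12] gap 0.0418
```

View pics/home.png

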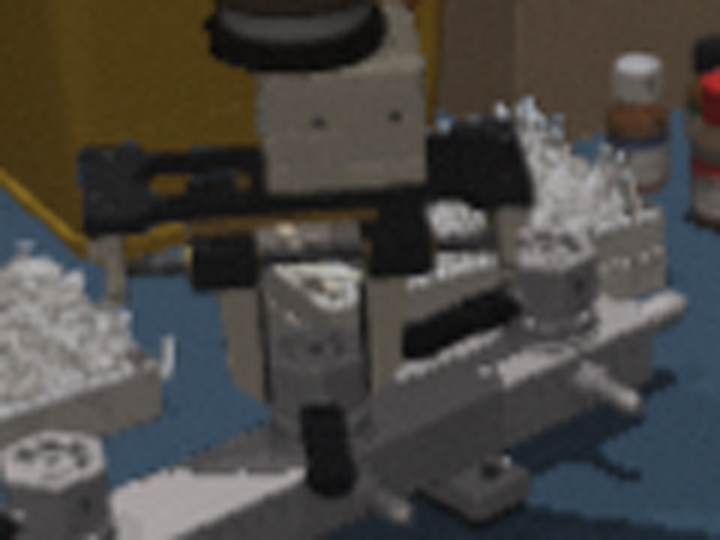

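The lever is home: z stops hard at 0.0810 even as the press grows, and the hub sits down on the shoulder. Now I'll turn clockwise in small steps, watching the wrist moment.

Run:
```python
from h import *
base=np.load("base.npy")
c=np.array([0.6377,0.0101]); z=0.0804
manip.servo_line([*c,z],vel=0.02); st()
for phi in (52.5,50,46,42):
    t=manip.current_clock(); manip.servo_line([*c,z],ori=Q(90+YAW+phi),vel=0.05); dt=manip.current_clock()-t
    manip.sleep(0.1); a=R.from_quat(manip.current_tcp_rot()).as_matrix()[:,0]; act=np.degrees(np.arctan2(a[1],a[0]))-YAW
    print(phi,"act %.1f"%act,"dt %.2f"%dt,"dF",np.round(fz(3)-base,1),"M",np.round(manip.current_wrist_torque(),2),"p",np.round(manip.current_tool_pos(),4),flush=True)
```

```text
t17.70 p [0.6377 0.0103 0.081 ] F [ 1.1 -2.9  8.3] M [-0.79 -0.37  0.11] gap 0.0418
52.5 act 52.5 dt 0.25 dF [ 1.1 -3.7  9. ] M [-0.72 -0.35  0.05] p [0.6378 0.0103 0.081 ]
50 act 50.0 dt 0.25 dF [ 1.5 -3.4  9.1] M [-0.74 -0.33 -0.  ] p [0.6378 0.0103 0.081 ]
46 act 46.0 dt 0.25 dF [ 1.1 -3.5  8.9] M [-0.71 -0.38 -0.04] p [0.6378 0.0103 0.081 ]
42 act 42.0 dt 0.25 dF [ 1.4 -3.5  8.9] M [-0.73 -0.33  0.04] p [0.6378 0.0104 0.081 ]
```

```bash
cat > turn.py <<'E'
from h import *
import sys
base=np.load("base.npy")
c=np.array([0.6378,0.0100]); z=0.0804
for phi in map(float,sys.argv[1:]):
    manip.servo_line([*c,z],ori=Q(90+YAW+phi),vel=0.05)
    manip.sleep(0.1); a=R.from_quat(manip.current_tcp_rot()).as_matrix()[:,0]; act=np.degrees(np.arctan2(a[1],a[0]))-YAW
    m=manip.current_wrist_torque()
    print(phi,"act %.1f"%act,"dF",np.round(fz(3)-base,1),"M",np.round(m,2),"p",np.round(manip.current_tool_pos(),4),flush=True)
    if abs(m[2])>0.35: print("STOP"); break
st()
E
python3 turn.py 38 34 30 26 22 18 14 10 8 6 4 3
python3 -c "
from h import *
im=viewer.get_image('scene'); crop(im,180,140,300,230,6,'pics/t1.png')
im=viewer.get_image('top'); crop(im,180,110,300,200,6,'pics/t1t.png')"
```

```text
38.0 act 38.0 dF [ 1.1 -3.5  9.1] M [-0.69 -0.31 -0.02] p [0.6378 0.0104 0.081 ]
34.0 act 34.0 dF [ 1.  -3.8  9. ] M [-0.67 -0.31 -0.06] p [0.6379 0.0104 0.081 ]
30.0 act 30.0 dF [ 1.4 -2.9  8.6] M [-0.71 -0.37  0.01] p [0.6379 0.0103 0.081 ]
26.0 act 26.0 dF [ 1.8 -3.   9. ] M [-0.66 -0.43 -0.02] p [0.6379 0.0104 0.081 ]
22.0 act 22.0 dF [ 1.6 -3.6  9.3] M [-0.74 -0.39 -0.  ] p [0.638  0.0104 0.081 ]
18.0 act 18.0 dF [ 1.6 -3.6  9.1] M [-0.72 -0.36  0.03] p [0.638  0.0103 0.081 ]
14.0 act 14.0 dF [ 1.6 -3.2  8.7] M [-0.74 -0.35  0.01] p [0.638  0.0104 0.081 ]
10.0 act 10.0 dF [ 1.5 -3.   8.8] M [-0.68 -0.41  0.04] p [0.6381 0.0103 0.081 ]
8.0 act 8.0 dF [ 1.7 -3.6  8.6] M [-0.72 -0.39  0.  ] p [0.638  0.0103 0.081 ]
6.0 act 6.0 dF [ 1.4 -3.2  8.4] M [-0.75 -0.42  0.02] p [0.6381 0.0103 0.081 ]
4.0 act 4.0 dF [ 1.4 -2.9  8.6] M [-0.75 -0.38  0.02] p [0.638  0.0104 0.081 ]
3.0 act 3.0 dF [ 1.2 -3.6  8.7] M [-0.73 -0.4   0.23] p [0.638  0.0103 0.081 ]
t24.10 p [0.638  0.0103 0.081 ] F [ 1.3 -3.1  6.6] M [-0.67 -0.37  0.13] gap 0.0414
```

View pics/t1.png

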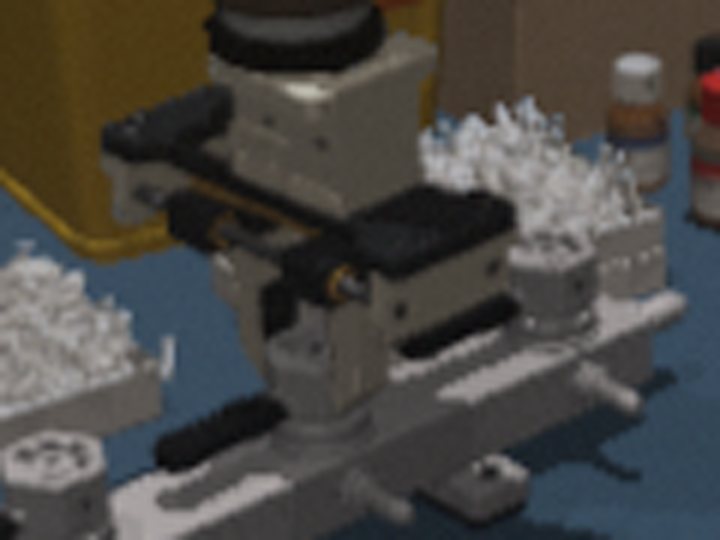

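View pics/t1t.png

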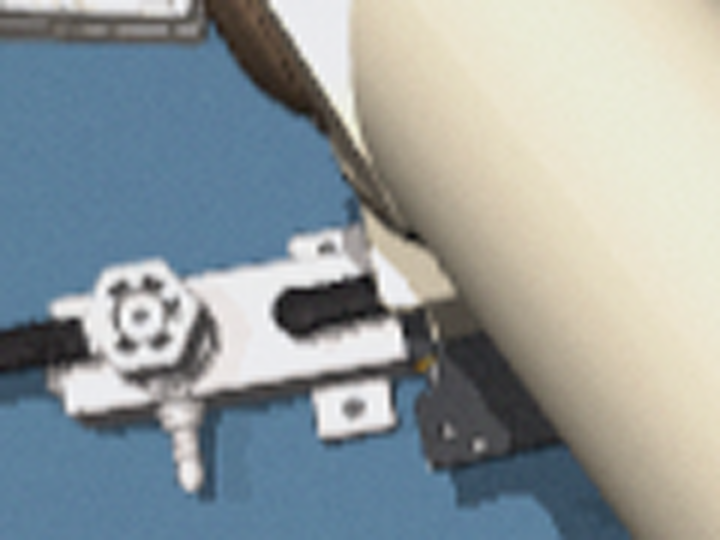

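The arm now lies nearly along the bar, with its tip at about (225.4,160.9) in the top view, and the moment has started to rise (0.23). I'll measure where the lever end is.

Run:
```python
from h import *
S=pix2w("top",[(261.4,152.6)],0.1005)[0]
y=np.radians(YAW); ex=np.array([np.cos(y),np.sin(y)]); ey=np.array([-ex[1],ex[0]])
def rep(n,uv,z):
    for t in pix2w(n,uv,z): d=(t-S)[:2]; print(n,"x %.4f y %.4f ang %.1f"%(d@ex,d@ey,np.degrees(np.arctan2(-d@ex,d@ey))))
s=lambda x,y,x0,y0:((x+.5)/6-.5+x0,(y+.5)/6-.5+y0)
# arm end centre (r~8mm in) and mid-arm centre
rep("top",[s(298,310,180,110),s(365,298,180,110),s(277,312,180,110)],0.088)
rep("scene",[s(163,448,180,140)],0.086)
# neighbour (+y valve) reference at table picture
im=cv2.imread("pics/top0.png");
```

```text
top x -0.0045 y 0.0800 ang 3.2
top x -0.0042 y 0.0528 ang 4.5
top x -0.0038 y 0.0885 ang 2.5
scene x -0.0024 y 0.0865 ang 1.6
```

The lever is about 2–4° open. I'll keep turning in 1° steps until the moment shows the stop.

```bash
sed -i 's/>0.35/>0.30/' turn.py; python3 turn.py 2.2 1.4 0.6 0 -0.6 -1.2
```

```text
2.2 act 2.2 dF [ 1.8 -3.5  9.1] M [-0.75 -0.38  0.17] p [0.6381 0.0103 0.081 ]
1.4 act 1.4 dF [ 1.4 -3.4  8.7] M [-0.73 -0.4   0.15] p [0.6381 0.0103 0.081 ]
0.6 act 0.6 dF [ 1.2 -2.9  8.9] M [-0.74 -0.34  0.2 ] p [0.6381 0.0103 0.081 ]
0.0 act 0.0 dF [ 1.3 -3.8  9.3] M [-0.72 -0.4   0.13] p [0.6381 0.0103 0.081 ]
-0.6 act -0.6 dF [ 1.6 -4.1  9.4] M [-0.78 -0.43  0.19] p [0.6381 0.0103 0.081 ]
-1.2 act -1.2 dF [ 2.2 -3.7  8.4] M [-0.77 -0.4   0.18] p [0.6381 0.0103 0.081 ]
t26.60 p [0.6381 0.0103 0.081 ] F [ 1.6 -3.5  6.7] M [-0.77 -0.41  0.13] gap 0.0414
```

```bash
python3 -c "
from h import *
im=viewer.get_image('scene'); crop(im,190,180,270,240,10,'pics/t2.png')
im=viewer.get_image('top'); crop(im,180,130,280,190,8,'pics/t2t.png')"
```

```text
(no output)
```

View pics/t2t.png

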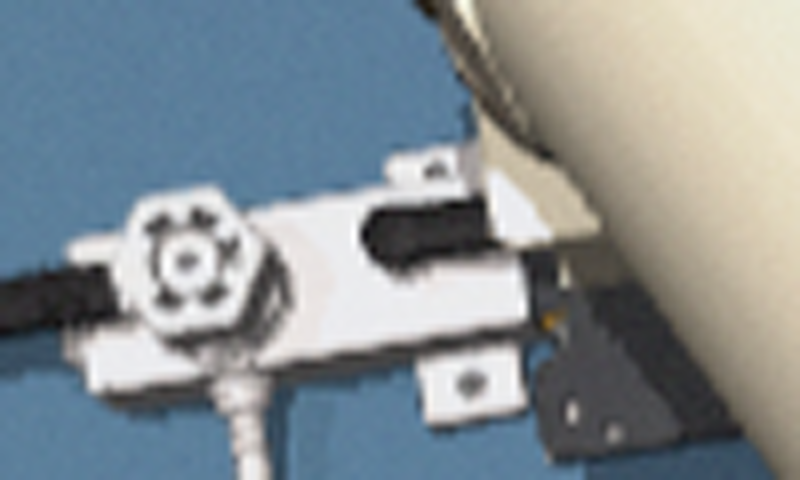

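View pics/t2.png

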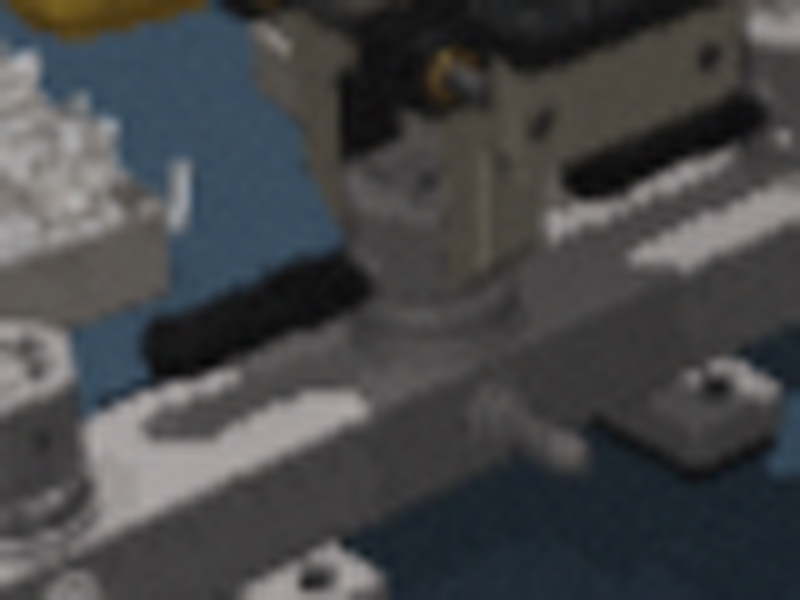

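Run:
```python
from h import *
y=np.radians(YAW)
for phi in(3,0,-1.2,-3):
    a=y+np.pi/2+np.radians(phi); P=[[C[0]+r*np.cos(a),C[1]+r*np.sin(a),zz] for r,zz in((.09,.082),(.08,.088),(.06,.088))]
    print(phi,"top crop",np.round((w2pix("top",P)-[180,130]+.5)*8).astype(int).tolist(),"scene",np.round((w2pix("scene",P)-[190,180]+.5)*10).astype(int).tolist())
```

```text
3 top crop [[368, 265], [397, 253], [462, 239]] scene [[168, 369], [196, 335], [256, 306]]
0 top crop [[365, 250], [395, 240], [461, 229]] scene [[156, 363], [186, 329], [248, 302]]
-1.2 top crop [[364, 244], [394, 234], [460, 225]] scene [[152, 360], [182, 326], [245, 300]]
-3 top crop [[363, 235], [393, 226], [459, 219]] scene [[145, 356], [176, 323], [241, 298]]
```

The overlay puts the lever at about 0 to -1°, so it is along the bar. I'll lighten the press and feel gently for the hard stop within another degree or so.

```bash
sed -i 's/>0.30/>0.25/; s/z=0.0804/z=0.0807/; s/0.6378,0.0100/0.6380,0.0100/' turn.py; python3 turn.py -1.2 -1.6 -2.0 -2.4
```

```text
-1.2 act -1.2 dF [ 2.  -3.   8.2] M [-0.7  -0.44  0.19] p [0.6381 0.0103 0.081 ]
-1.6 act -1.6 dF [ 1.6 -3.1  7.8] M [-0.69 -0.43  0.24] p [0.6381 0.0102 0.081 ]
-2.0 act -2.0 dF [ 1.7 -3.7  8. ] M [-0.7  -0.46  0.19] p [0.6381 0.0103 0.081 ]
-2.4 act -2.4 dF [ 1.8 -3.2  7.9] M [-0.73 -0.42  0.17] p [0.6381 0.0103 0.081 ]
t28.30 p [0.6381 0.0103 0.081 ] F [ 0.7 -2.9  5.7] M [-0.74 -0.42  0.16] gap 0.0418
```

The lever is within about 2° of the nominal line with no wrench building up, which is consistent with the spline play. I'll ease off, release, retreat straight up and look.

Run:
```python
from h import *
c=[0.6381,0.0101]
manip.servo_line([*c,0.0811],ori=Q(90+YAW-1.6),vel=0.05); st()
effector.open_jaws(); st()
manip.servo_line([*c,0.20],vel=0.12); st()
q=Q(90+YAW-1.6)
manip.move_pose([0.50,-0.25,0.30],q); manip.sleep(0.3); st()
im=viewer.get_image('scene'); crop(im,170,170,270,245,8,'pics/f.png')
im=viewer.get_image('top'); cv2.imwrite('pics/ftfull.png',im[:,:,::-1]); crop(im,180,130,280,190,8,'pics/ft.png')
```

```text
t28.55 p [0.6381 0.0103 0.0811] F [ 1.1 -2.2  3.9] M [-0.62 -0.56  0.1 ] gap 0.0418
t29.49 p [0.6381 0.0101 0.0811] F [ 0.2  0.5 -0.4] M [ 0.02 -0.11 -0.03] gap 0.0915
t30.63 p [0.6375 0.0099 0.199 ] F [ 0.2  0.1 -0.8] M [-0.03 -0.1   0.03] gap 0.0921
t32.12 p [ 0.5005 -0.249   0.2998] F [ 0.2 -0.6  0.2] M [-0.03 -0.13 -0.07] gap 0.0921
```

View pics/f.png

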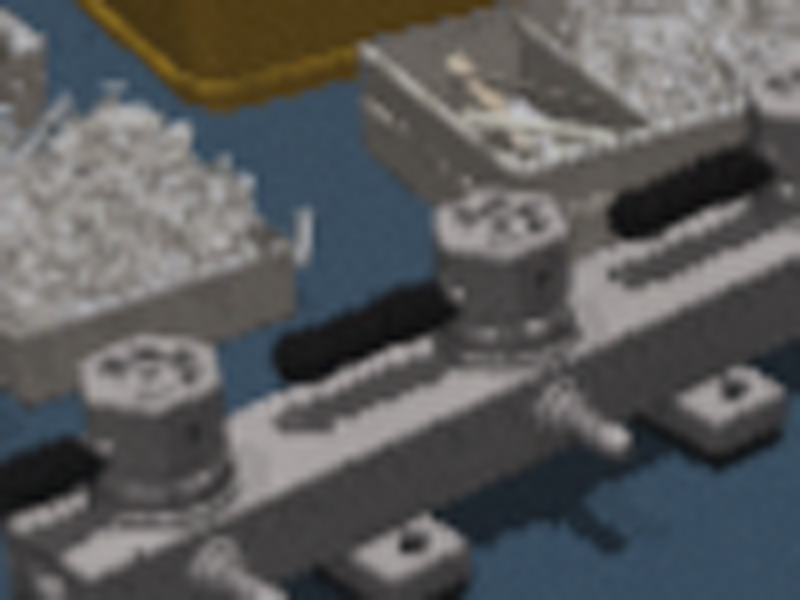

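View pics/ft.png

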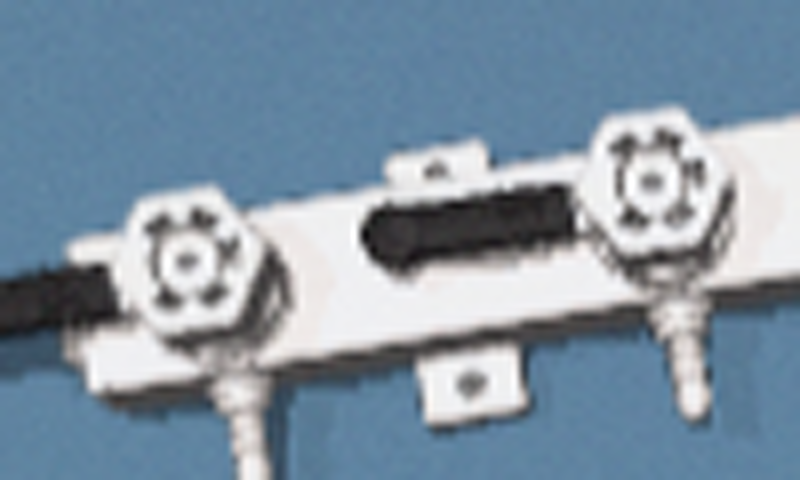

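Run:
```python
from h import *
print("top hub ctr pred",(w2pix("top",[[*C,.102],[*C,.104]])-[180,130]+.5)*8, "scene",(w2pix("scene",[[*C,.102],[*C,.106]])-[170,170]+.5)*8)
p=pix2w("top",[((392+.5)/8-.5+180,(237+.5)/8-.5+130)],0.087)[0][:2]-C
y=np.radians(YAW); print("end x %.4f y %.4f"%(p@[np.cos(y),np.sin(y)],p@[-np.sin(y),np.cos(y)]))
```

```text
top hub ctr pred [[654.01721524 183.69675437]
 [653.57526731 181.97224848]] scene [[500.7562686  221.9636143 ]
 [500.16448311 211.26630451]]
end x 0.0011 y 0.0807
```

View pics/ftfull.png

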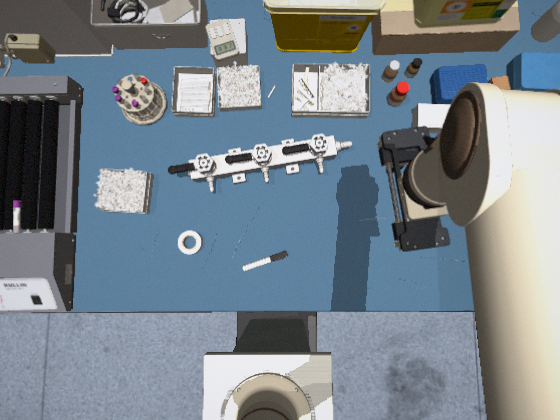

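The hub top is at about (500,222) in the scene crop, and 222 is the prediction for fully home. The lever end measures x≈+1 mm, y≈81 mm, and the tape and pen have not moved. Handing in.

```bash
python3 -c "
from h import *
st(); manip.hand_in()"
```

```text
t32.22 p [ 0.5003 -0.2494  0.2999] F [-0.1 -0.7  0.5] M [ 0.03 -0.14  0.07] gap 0.0918
the job is handed in; nothing more can be done
```

The lever is fully home on the middle stem and lies along the bar in line with its two neighbours. I handed the job in at about 32 s of the 72 s allowed. I gripped the hub by its flats and lowered it at about 55° open, an angle I read from the pictures. It slid on at the first try, and the most I measured at the wrist was about 13 N, when seating it. I then turned it clockwise about 57°, let go and backed away.

**Last checks:**
- **Seating:** while pressing, the height stopped hard where the hub should meet the shoulder. The hub top in the scene view matches the fully-home prediction.
- **Shut position:** in the top view the lever end is about 1 mm off the bar's middle line and 81 mm out. By the gripper angle it went about 2° past nominal, within the spline play and my yaw error.
- **Other things:** the tape and pen are where they were. The amber bottle was hidden behind the arm in the last top view, but the robot never worked close to it.

**Unclear points:** I did not feel a distinct hard stop. The turning moment was near zero for most of the turn, then stayed at about 0.13–0.24 N m from roughly 3° open onward, close to the stem's stated stiffness of 0.15 N m. I therefore judged the valve shut by the lever's alignment rather than by a stop.

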